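Tighten the jam nut of a bench stop with its screw held by a braced spanner

TASK

Tighten the jam nut of the blue bench stop. Take the red-handled spanner from its rest, lay it flat over the brass head of the screw with its handle on the rest bar so that the steel post will stop it going clockwise, let go, then push the nut's black knob clockwise (seen from above) until the nut is fully tight, without letting the screw itself turn by more than about 20 degrees. Finally lay the spanner back flat on its rest, leaving the other things where they are.

Things in the scene. Friction and masses are not known exactly. Their poses are not given: they have to be found in the camera images.
- bench_stop: Bench stop fixed to the table: blue plate 165 x 80 x 12 mm carrying a vertical adjuster screw with jam nut, a rest bar and a post. Origin on the screw's axis at table level, z up. The plate spans x -125..+40, y -40..+40 mm; the blue rest bar (16 mm in x, 64 mm in y, top 75 mm above the table) lies across it at x = -95 mm.
- adjuster_head (a point): Centre of the screw's round collar (48 mm diameter), on the axis, 75 mm above the table: the spanner's jaw lies on it. Turns with the screw. Above it stands the brass head, 28 mm along this point's x, 22 mm along its y (the two flats face +y and -y), top 92 mm above the table, red line along x. Initially its x is within 5 degrees of the stop's x.
- adjuster_rim (a point): A point on the screw 30 mm out from its axis along its x, 75 mm above the table: moves if the screw turns.
- adjuster (a joint): Turn of the screw in the stop, rad, growing clockwise from above. The screw turns very easily (0.04 N m): pushed without the spanner braced, nut and screw go round together and the nut does not tighten.
- jam_nut (a joint): Turn of the nut relative to the screw, rad, growing clockwise from above = tightening. Starts loose between 0 and 0.35, fully tight against a hard stop at 1.30. Needs about 0.22 N m (3 N at the knob) and stays where it is left.
- nut_knob (a point): In the black upright knob (16 to 18 mm diameter, 52 to 104 mm above the table) of the nut's lever, 70 mm from the screw's axis, 80 mm above the table. The lever is a 10 mm bar at 58 mm height, below the spanner. Knob direction from the stop's +x, counter-clockwise positive: 70 degrees minus the turns of nut and screw; loose +75..+45, tight about 0..-25.
- spanner: Loose spanner lying flat on its rest, 144 mm long, about 0.16 kg. Origin on its underside at the grip point, x towards the jaw, z up. Red handle 16 mm wide, 14 mm thick, x -66..+26 mm; then steel shank 14 mm wide; open jaw 45 mm wide, 10 mm thick, prongs x +40..+78 mm, gap 25 mm wide (along y), open to +x and above and below. Goes over the head from above or from the side.
- spanner_jaw (a point): Centre of the spanner's jaw at its underside, 62 mm along x from its origin.
- pack_1: Red and white striped carton, 60 x 88 x 28 mm, beside the stop. Bystander; origin at its underside.
- packing_tape: Brown roll of packing tape, 94 mm diameter, 48 mm high. Bystander.
- box_cutter: Yellow cutter knife, 21 x 168 x 18 mm, lying. Bystander.
- marker_1: Grey marker with black cap, 15 x 140 x 17 mm, lying beside the stop. Bystander.
- ink_pad: Blue and black ink pad case, 69 x 84 x 19 mm. Bystander.
- glue_stick: Glue stick standing upright, yellow caps, 28 mm diameter, 99 mm high. Bystander. It and the tool rest stand, in either order, to the right of the grey drawer box (x 0.48 to 0.67, y -0.145 to 0.035, 125 mm high, roll and counter on it up to 170 mm, upper drawer standing open to y 0.08), left of the long blue sealer (its bed from y -0.27 on, its raised arm up to 0.25 m high).
- post (a point): Foot of the upright steel post (12 mm diameter, 34 mm high, top 109 mm above the table) on the rest bar, at x -95, y +21.5 mm in the stop's frame. A spanner on the screw with its handle towards the stop's -x lies on the bar on the -y side of the post, 4 to 13 mm clear of it when square on the flats; turning clockwise, it comes up against the post, which holds it.
- tool_rest: Fixed rest of the spanner: wooden block on a dark foot with a black rubber top 100 mm (x) by 44 mm (y), top 80 mm above the table. Origin under its centre at table level. At the start the spanner lies along its x, its origin within 12 mm of the middle, jaw and handle end overhanging, at most 0.12 rad askew.

How it is judged:
By the outcome, as a careful person would: the job done as asked, in the order asked, and still so for the second after the job is handed in, with the robot touching nothing.
It also fails if it takes over 67 s, if anything falls off the work surface, if the arm or the gripper's body presses on something with over 40 N, if the wrist force passes 120 N, or if a joint passes its speed limit or range.

ROBOT

A 6-joint arm with a two-finger parallel gripper is mounted at the origin on the work surface; the furniture and walls round the work are solid. World frame = base frame: x ahead of the robot, y to its left, z up, the work surface at z = 0. Lengths are in m, angles in rad, forces in N, time in s.
With the tool pointing down it reaches from about 0.425 to 0.95 m from the base axis. Payload 14.7 kg.
Tool frame: the origin (TCP) lies midway between the tips of the shut fingers; the grasp point (between the pads) lies 19 mm behind it; z points along the fingers, y is the line along which they close (so a half turn about z gives the same grasp; the last joint's range is limited). The gripper opens to 85 mm and grips with 20 to 120 N. Pads are 22 mm wide; open, the fingers measure 114 mm over their backs; the gripper's body (76 mm by 85 mm) begins 54 mm behind the grasp point. The pads swing forward as they close: fully open they stand 13 mm farther back than shut.
Start: joints at [1.286, 0.48, 1.596, -0, 1.065, -0.047], TCP at [0.153, 0.632, 0.231] pointing down, gripper open.
Joint ranges: [-2.75, 2.75], [-0.82, 2.05], [0.23, 2.67], [-1.56, 4.7], [0.09, 2.69], [-2.92, 2.92]. Speed limits (rad/s): [1.89, 1.89, 2.39, 3.01, 3.01, 3.01].

INTERFACE

Orientations are given as a 3x3 rotation matrix whose columns are the frame's x, y, z axes.
In Python, from workcell import arm, effector, kinematics, status, viewer, finish_job, models gives the robot as it stands. Calls block until the motion is done:
- arm.move_ptp(position, orientation): joint-space move of the TCP to a pose.
- arm.move_l(position, speed=0.15, ori=None): straight line of the TCP; ori=None keeps the orientation; speed is the mean speed in m/s.
- arm.movej(angles): joint-space move.
- effector.move_gripper(opening, strength=None): finger opening in m; strength is the grip in N (None keeps the last); returns when the fingers have stopped.
- arm.sleep(seconds).
- kinematics.inverse_kinematics(position, orientation): joint angles nearest the present ones, or None.
- status.sense(): the state.
- viewer.get_image(name): name is "scene" or "top" or "wrist"; returns a dict with "pixels" (384x512x3 uint8, blue, green, red), "camera_matrix" (3x3 intrinsics, pixels), "pose" (4x4, takes a point from camera to world coordinates); the wrist camera has in their place "T_tool_cam" (4x4, takes a point from camera to tool coordinates, whose origin is the TCP and whose axes are the flange's). Camera axes: x right, y down, z forward; pixel columns grow to the right and rows downward; lengths in m; the calibration is good to about 2 mm. A picture is of the moment at which its call begins: read the wrist's pose just before it. There is no depth.
A pose or a line that the arm cannot do raises arm.IKError and nothing moves.
- finish_job(): hands the job in; it is judged then, once.
Trained networks look in a picture, given as the dict that the camera call returned (one of the last four; its "shot" number tells which), for a name from the list of things; names that differ only in an ending like _2 or _b are one class to them, and where a whole thing is asked for, a point or a joint stands for the part that bears it (a point fixed in the world has none). Each returns a list of dicts, best first, with "p" (0 to 1); they miss things now and then, are a little off and sometimes report something else, mostly with a low value. They report only what shows in the picture. A call takes as long as a camera call.
- models.look_for(picture, label): "extent" ([centre column, centre row, width, height] in pixels, round what is visible of it).
The state is a dict: "clock": time; "joints": joint angles; "dq": joint speeds; "tau": joint torques, N m; "eef_pos": TCP position; "ee_rot": TCP orientation; "force": force on the tool from outside, world axes, zero at the start; "torque": the same for the moment, N m; "gripper_width": finger opening in m; "gripper_force": force on a finger pad.
Only numpy, scipy, OpenCV 4.12 (cv2) and the standard library are available. Lean on these libraries where they do the work, as an engineer would, in place of code of your own. Each camera call takes 0.05 s, during which the arm holds its last target. There are 200 camera calls.

## Working session

There is one attempt and no reset: what is moved stays moved. The work goes in short steps, each a Python script; the robot and the scene stay as the last script left them, time stands still between calls to the robot, and variables do not carry over. Pictures are saved under pics/ and viewed, at most 10 in all, crops included, and the job is handed in when it is done.

```bash
ls; mkdir -p pics; cat > h.py <<'E'
from workcell import arm, effector, kinematics, status, viewer, finish_job, models
import numpy as np, cv2
def proj(im,P,T=None):
    T=np.array(im["pose"]) if T is None else T
    p=(np.linalg.inv(T)@np.r_[P,1])[:3]; q=np.array(im["camera_matrix"])@p; return q[:2]/q[2]
def back(im,uv,z,T=None):
    T=np.array(im["pose"]) if T is None else T
    d=T[:3,:3]@np.linalg.inv(im["camera_matrix"])@np.r_[uv,1]; o=T[:3,3]
    return o+d*(z-o[2])/d[2]
def down(yaw): # tool x at world angle yaw, z down
    c,s=np.cos(yaw),np.sin(yaw); return np.array([[c,s,0],[s,-c,0],[0,0,-1.]])
def wrist():
    s=status.sense(); im=viewer.get_image("wrist"); T=np.eye(4); T[:3,:3]=s["ee_rot"]; T[:3,3]=s["eef_pos"]
    return im,T@np.array(im["T_tool_cam"])
E
python3 - <<'E'
from h import *
for n in("scene","top"):
    im=viewer.get_image(n); cv2.imwrite(f"pics/{n}0.png",cv2.resize(im["pixels"],(800,600)))
    print(n,np.round(im["pose"],3).tolist(),im["camera_matrix"])
    for l in("bench_stop","nut_knob","spanner","tool_rest","glue_stick","adjuster_head","post"):
        for r in models.look_for(im,l)[:2]: print(l,round(r["p"],2),np.round(r["extent"],1), np.round(back(im,r["extent"][:2],.08),3))
s=status.sense(); print(s["clock"],s["ee_rot"],s["force"])
E
```

```text
pics
workcell.py
scene [[0.856, -0.433, 0.281, 0.184], [-0.516, -0.723, 0.46, -0.49], [0.004, -0.539, -0.842, 1.052], [0.0, 0.0, 0.0, 1.0]] [[481.53787825   0.         249.70328567]
 [  0.         481.53787825 188.76274319]
 [  0.           0.           1.        ]]
bench_stop 0.77 [235.4 151.8  61.8  71.4] [0.534 0.154 0.08 ]
nut_knob 0.54 [259.9 137.1  10.7  41. ] [0.612 0.162 0.08 ]
spanner 0.63 [342.6 250.   50.5  42.2] [ 0.602 -0.203  0.08 ]
spanner 0.33 [230.8 284.1  69.7  33.3] [ 0.349 -0.145  0.08 ]
tool_rest 0.62 [336.7 261.9  48.8  51.7] [ 0.573 -0.219  0.08 ]
glue_stick 0.77 [281.1 293.4  14.9  27.1] [ 0.43  -0.217  0.08 ]
adjuster_head 0.7 [255.2 138.   17.8  39.4] [0.6   0.166 0.08 ]
post 0.58 [237.4 152.   61.6  70. ] [0.538 0.151 0.08 ]
top [[0.003, -0.991, 0.133, 0.347], [-1.0, -0.005, -0.013, 0.038], [0.014, -0.133, -0.991, 1.109], [0.0, 0.0, 0.0, 1.0]] [[372.651274     0.         263.46373743]
 [  0.         372.651274   189.51135886]
 [  0.           0.           1.        ]]
bench_stop 0.89 [219.4 167.8  41.5  71.4] [0.546 0.148 0.08 ]
bench_stop 0.52 [187.5 133.6  23.8  30.3] [0.644 0.24  0.08 ]
nut_knob 0.4 [206.7 141.1  18.8  13.2] [0.623 0.185 0.08 ]
spanner 0.78 [343.6 151.6  22.9  48.3] [ 0.595 -0.203  0.08 ]
tool_rest 0.96 [339.6 154.1  29.5  43.1] [ 0.587 -0.191  0.08 ]
adjuster_head 0.83 [213.5 146.8  32.2  30.3] [0.606 0.165 0.08 ]
post 0.83 [219.7 167.1  41.4  67.8] [0.548 0.147 0.08 ]
0.8 [[-9.71860955e-01  2.35555268e-01  2.22031258e-05]
 [ 2.35555268e-01  9.71860955e-01  2.00271219e-05]
 [-1.68608569e-05  2.46936411e-05 -1.00000000e+00]] [0.84550304 0.13308102 0.57106536]
```

```bash
python3 - <<'E'
import cv2,numpy as np
a=cv2.imread("pics/top0.png"); b=cv2.imread("pics/scene0.png")
# crops in 800x600 coords
A=cv2.resize(a[180:340,270:590],(800,400),interpolation=cv2.INTER_CUBIC)
cv2.imwrite("pics/topc.png",A)
E
```

```text
(no output)
```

View pics/scene0.png

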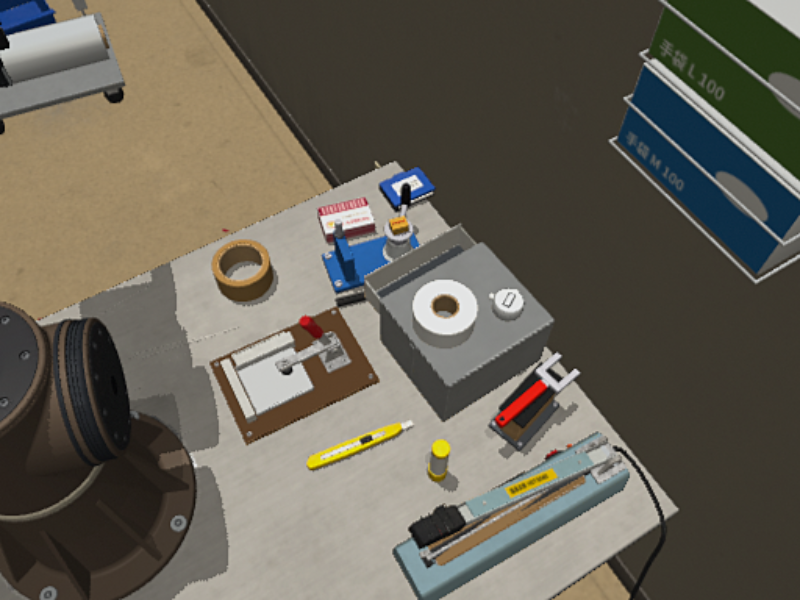

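View pics/topc.png

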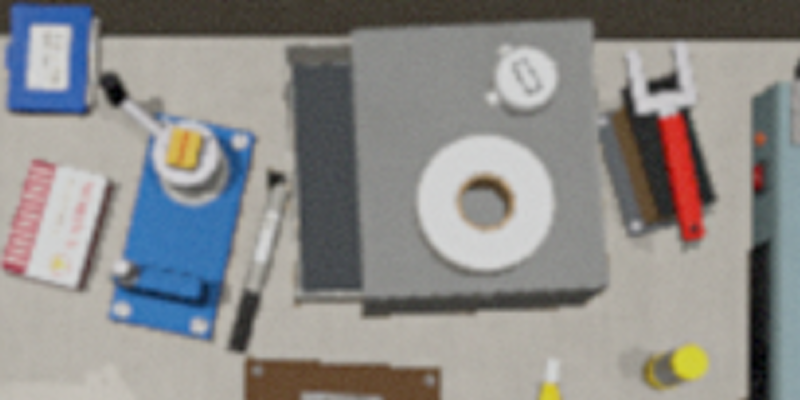

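The scene picture shows the stop (with its knob up-left of the head) at about (370,250). The spanner lies on its rest at (535,400) with its jaw pointing away from the robot, and the glue stick is at (440,458). Next I'll use the wrist camera for precision.

```bash
python3 - <<'E'
from h import *
im,_=wrist(); print(np.round(im["T_tool_cam"],3).tolist(), np.round(im["camera_matrix"],1).tolist())
for x,y in((.6,.165),(.53,.16),(.58,-.2)):
  for z in (.09,.3):
    for yaw in(-10,170,-100,80):
        q=kinematics.inverse_kinematics([x,y,z],down(np.radians(yaw))); print(x,y,z,yaw,None if q is None else np.round(q,2))
print(status.sense()["clock"])
E
```

```text
[[0.0, -0.948, -0.318, 0.082], [1.0, 0.0, 0.0, 0.0], [-0.0, -0.318, 0.948, -0.142], [0.0, 0.0, 0.0, 1.0]] [[295.7, 0.0, 255.5], [0.0, 295.7, 194.0], [0.0, 0.0, 1.0]]
0.6 0.165 0.09 -10 [ 0.22  0.61  1.78 -0.    0.76  1.96]
0.6 0.165 0.09 170 [ 0.22  0.61  1.78 -0.    0.76 -1.18]
0.6 0.165 0.09 -100 [ 0.22  0.61  1.78 -0.    0.76 -2.75]
0.6 0.165 0.09 80 [ 0.22  0.61  1.78 -0.    0.76  0.39]
0.6 0.165 0.3 -10 [ 0.22  0.38  1.58 -0.    1.18  1.96]
0.6 0.165 0.3 170 [ 0.22  0.38  1.58 -0.    1.18 -1.18]
0.6 0.165 0.3 -100 [ 0.22  0.38  1.58 -0.    1.18 -2.75]
0.6 0.165 0.3 80 [ 0.22  0.38  1.58 -0.    1.18  0.39]
0.53 0.16 0.09 -10 [ 0.24  0.53  1.94 -0.    0.67  1.98]
0.53 0.16 0.09 170 [ 0.24  0.53  1.94 -0.    0.67 -1.16]
0.53 0.16 0.09 -100 [ 0.24  0.53  1.94 -0.    0.67 -2.73]
0.53 0.16 0.09 80 [ 0.24  0.53  1.94 -0.    0.67  0.41]
0.53 0.16 0.3 -10 [ 0.24  0.28  1.73 -0.    1.13  1.98]
0.53 0.16 0.3 170 [ 0.24  0.28  1.73 -0.    1.13 -1.16]
0.53 0.16 0.3 -100 [ 0.24  0.28  1.73 -0.    1.13 -2.73]
0.53 0.16 0.3 80 [ 0.24  0.28  1.73 -0.    1.13  0.41]
0.58 -0.2 0.09 -10 [-0.38  0.6   1.8  -0.    0.74  1.36]
0.58 -0.2 0.09 170 [-0.38  0.6   1.8  -0.    0.74 -1.78]
0.58 -0.2 0.09 -100 None
0.58 -0.2 0.09 80 [-0.38  0.6   1.8  -0.    0.74 -0.21]
0.58 -0.2 0.3 -10 [-0.38  0.37  1.6  -0.    1.17  1.36]
0.58 -0.2 0.3 170 [-0.38  0.37  1.6  -0.    1.17 -1.78]
0.58 -0.2 0.3 -100 None
0.58 -0.2 0.3 80 [-0.38  0.37  1.6  -0.    1.17 -0.21]
0.85
```

```bash
python3 - <<'E'
from h import *
import pickle
arm.move_ptp([.585,.155,.22],down(-.17)); 
im,T=wrist(); cv2.imwrite("pics/w1.png",im["pixels"]); pickle.dump((im,T),open("w1.pkl","wb"))
for l in("adjuster_head","nut_knob","post"):
    for r in models.look_for(im,l)[:1]: print(l,round(r["p"],2),np.round(r["extent"],1))
arm.move_l([.585,.155,.3],.25)
arm.move_ptp([.575,-.195,.3],down(.1)); arm.move_l([.575,-.195,.2],.2)
im,T=wrist(); cv2.imwrite("pics/w2.png",im["pixels"]); pickle.dump((im,T),open("w2.pkl","wb"))
for l in("spanner","tool_rest"):
    for r in models.look_for(im,l)[:1]: print(l,round(r["p"],2),np.round(r["extent"],1))
print(status.sense()["clock"])
E
```

```text
adjuster_head 0.91 [237.7 165.7  94.7  68.4]
nut_knob 0.75 [215.4 146.9  54.5  37.4]
post 0.76 [241.3 205.4 109.6 158.1]
spanner 0.65 [264.8 164.2  51.5 158.9]
tool_rest 0.6 [264.2 161.6  68.  113.9]
5.925
```

View pics/w1.png

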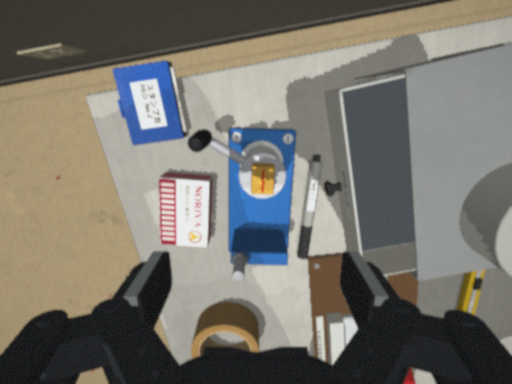

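View pics/w2.png

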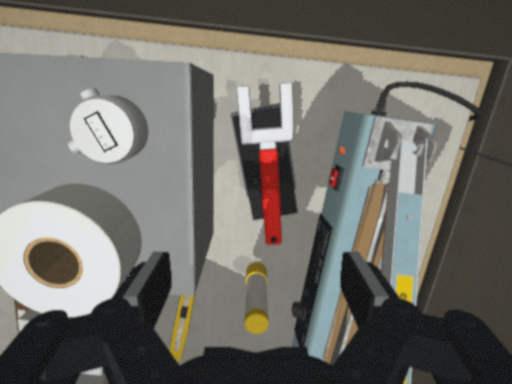

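Picture w1 shows the plate at cols 229–297, rows 128–264, the head at (263,180), the knob top at (200,140) and the post at (239,265). Picture w2 shows the jaw at (266,110) and the handle end at (274,242). I'll enlarge both.

```bash
python3 - <<'E'
import cv2,numpy as np
f=lambda n,c:cv2.resize(cv2.imread(n)[c[0]:c[0]+170,c[1]:c[2]],None,fx=3.5,fy=3.5,interpolation=cv2.INTER_CUBIC)
cv2.imwrite("pics/c12.png",np.hstack([f("pics/w1.png",(115,185,305)),f("pics/w2.png",(78,225,305))]))
E
cat > seg.py <<'E'
from h import *
def pts(im,T,mask,z): # mask pixels -> world xy
    v,u=np.nonzero(mask); return np.array([back(im,(a,b),z,T)[:2] for a,b in zip(u,v)],np.float32)
def clean(m): 
    n,l,s,_=cv2.connectedComponentsWithStats(m.astype(np.uint8)); return l==1+np.argmax(s[1:,4])
def box(m):
    (cx,cy),(w,h),a=cv2.minAreaRect(m); 
    if w<h: w,h,a=h,w,a+90
    a=(a+90)%180-90; return np.round([cx,cy,w,h,a],4)
E
python3 - <<'E'
from seg import *
import pickle
im,T=pickle.load(open("w1.pkl","rb")); B,G,R=[im["pixels"][...,i].astype(int) for i in range(3)]
reg=np.zeros(B.shape,bool); reg[115:290,215:310]=1
br=clean(reg&(R>110)&(R-B>60)); print("brass px",br.sum(),box(pts(im,T,br,.092)))
v,u=np.nonzero(br); print(u.min(),u.max(),v.min(),v.max())
bl=clean(reg&(B-R>45)); v,u=np.nonzero(bl); print("blue",u.min(),u.max(),v.min(),v.max())
for side in(0,1):   # plate edges, rows away from bar/collar
    rows=[r for r in range(135,222)]; e=np.array([back(im,((lambda c:(c.max()+.5) if side else (c.min()-.5))(np.nonzero(bl[r])[0]),r),.012,T)[:2] for r in rows])
    p=np.polyfit(e[:,0],e[:,1],1); print("edge",np.degrees(np.arctan(p[0])),p, np.std(e[:,1]-np.polyval(p,e[:,0])))
im,T=pickle.load(open("w2.pkl","rb")); B,G,R=[im["pixels"][...,i].astype(int) for i in range(3)]
reg[:]=0; reg[75:255,225:310]=1
rd=clean(reg&(R>110)&(R-B>70)); v,u=np.nonzero(rd); print("red",u.min(),u.max(),v.min(),v.max(),box(pts(im,T,rd,.094)))
wh=clean(reg&(B>185)&(R>185)); v,u=np.nonzero(wh); print("jaw",u.min(),u.max(),v.min(),v.max(),box(pts(im,T,wh,.09)))
bk=clean(reg&(B<50)&(R<50)); print("rubber",box(pts(im,T,bk,.08)))
E
```

```text
brass px 621 [  0.5885   0.1485   0.0278   0.0213 -13.2882]
251 273 165 194
blue 229 295 128 264
edge -16.142975361935928 [-0.28944789  0.35304764] 0.015045819103722652
edge -11.211572258565647 [-0.19821523  0.22553131] 0.00038370703802564763
red 259 280 149 244 [ 0.57   -0.2084  0.09    0.0157  9.6764]
jaw 237 292 83 148 [ 0.6401 -0.1965  0.0516  0.0439 10.1491]
rubber [ 0.5927 -0.1896  0.0955  0.0158 15.6401]
```

View pics/c12.png

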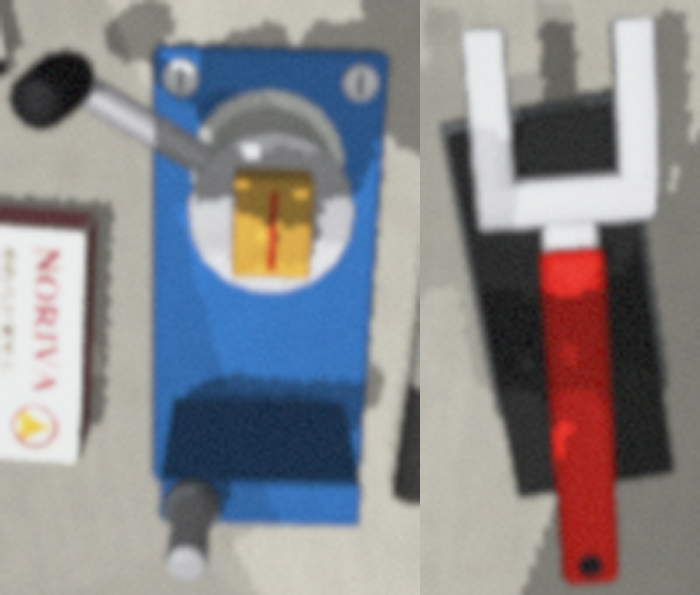

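```bash
python3 - <<'E'
from seg import *
import pickle
im,T=pickle.load(open("w1.pkl","rb")); B,G,R=[im["pixels"][...,i].astype(int) for i in range(3)]
reg=np.zeros(B.shape,bool); reg[115:290,220:310]=1
bl=clean(reg&(B-R>45))
L=[]
for side,rows in((0,range(172,215)),(1,range(135,222))):
    e=np.array([back(im,((lambda c:(c.max()+.5) if side else (c.min()-.5))(np.nonzero(bl[r])[0]),r),.012,T)[:2] for r in rows])
    p=np.polyfit(e[:,0],e[:,1],1); L.append(p); print("edge",np.degrees(np.arctan(p[0])),np.polyval(p,.5885),np.std(e[:,1]-np.polyval(p,e[:,0])))
print("mid y at .5885",np.mean([np.polyval(p,.5885) for p in L]))
print("far corners",back(im,(229,128),.012,T),back(im,(296,130),.012,T), "near",back(im,(287.5,264.5),.012,T))
print("red line ctr",back(im,(262.5,180.7),.092,T),"collar near",back(im,(262.3,198.4),.075,T),"collar L/R",back(im,(238.5,175),.075,T),back(im,(286.3,175),.075,T))
rl=reg&(R>130)&(G<70)&(B<70); v,u=np.nonzero(rl); P=pts(im,T,rl,.092); print(rl.sum(),P.mean(0),P.min(0),P.max(0),np.degrees(np.arctan(np.polyfit(P[:,0],P[:,1],1)[0])))
print("knob top",back(im,(200,140),.104,T),"post top",back(im,(237.5,275),.109,T),"post foot",back(im,(240.5,254),.075,T))
E
```

```text
edge -11.305647463626826 0.18838641655529334 2.2360031237018186e-17
edge -11.211572258565647 0.1088816446809722 0.00038370703802564763
mid y at .5885 0.14863403061813277
far corners [0.63404632 0.17868818 0.012     ] [0.61873568 0.10219015 0.012     ] near [0.44221677 0.13593018 0.012     ]
red line ctr [0.58761764 0.14855743 0.092     ] collar near [0.56407555 0.15220107 0.075     ] collar L/R [0.5926395  0.17175291 0.075     ] [0.58461384 0.12447756 0.075     ]<stdin>:13: RuntimeWarning: Mean of empty slice.
  ret = ret.dtype.type(ret / rcount)
Traceback (most recent call last):
ValueError: zero-size array to reduction operation minimum which has no identity
```

```bash
python3 - <<'E'
from seg import *
import pickle
im,T=pickle.load(open("w1.pkl","rb"))
k=back(im,(196.5,144),.104,T)[:2]-[.5875,.1483]; print("knob r,ang",np.hypot(*k),np.degrees(np.arctan2(k[1],k[0]))+11.25)
y=np.radians(9.8); R=down(y)
effector.move_gripper(.06)
arm.move_l([.5892,-.2052,.12],.2,R); arm.move_l([.5892,-.2052,.083],.08)
effector.move_gripper(0,60); s=status.sense(); print(s["gripper_width"],s["gripper_force"],np.round(s["force"],1),np.round(s["eef_pos"],4))
arm.move_l([.5892,-.2052,.30],.25)
s=status.sense(); print(s["gripper_width"],np.round(s["force"],1),np.round(s["torque"],2))
h=np.radians(-11.25); A=np.array([.5875,.1483]); d=np.array([np.cos(h),np.sin(h)])
p=A-.062*d
arm.move_ptp([*p,.30],down(h)); arm.move_l([*p,.116],.2)
im,T=wrist(); cv2.imwrite("pics/w3.png",im["pixels"]); pickle.dump((im,T),open("w3.pkl","wb"))
cv2.imwrite("pics/c3.png",cv2.resize(im["pixels"][60:320,140:380],None,fx=2.3,fy=2.3,interpolation=cv2.INTER_CUBIC))
s=status.sense(); print(s["clock"],s["gripper_width"],np.round(s["eef_pos"],4))
E
```

```text
knob r,ang 0.06897488621303341 59.40328032172567
0.014015597705290114 59.28390026092529 [-0.9  1.6  6.4] [ 0.5895 -0.2053  0.0836]
0.014176765098204999 [-0.3 -0.3 -1.5] [0.   0.   0.01]
11.4667 0.01436610817269221 [0.5275 0.1604 0.1171]
```

View pics/c3.png

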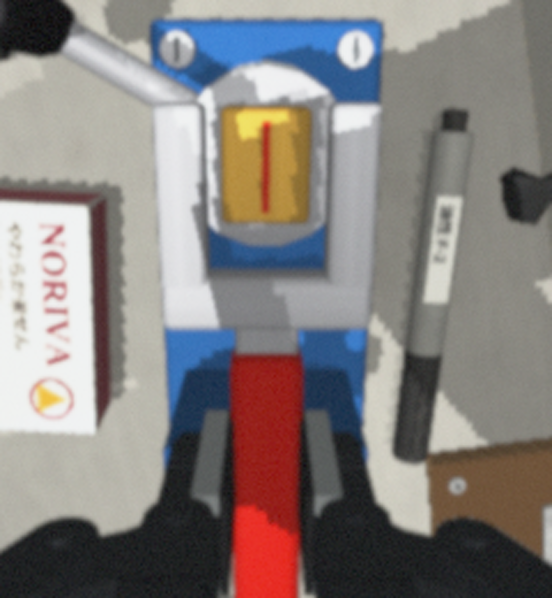

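The jaw is centred over the head within about 1 px: head at column 265 of the crop, jaw gap at 268, angles matching within 1°. I'll check numerically, then lower.

```bash
cat > /dev/null; python3 - <<'E'
from seg import *
import pickle
im,T=pickle.load(open("w3.pkl","rb")); h=np.radians(-11.25); d=np.array([np.cos(h),np.sin(h)]); n=np.array([-d[1],d[0]]); A=np.array([.5875,.1483])
f=lambda c,r,z:np.round([ (back(im,(c/2.3+140,r/2.3+60),z,T)[:2]-A)@e*1000 for e in(d,n)],1)
print("head near mid",f(265.5,222,.092),"L",f(221,170,.092),"R",f(310,170,.092),"line",f(267,124,.092),f(265,212,.092))
print("gap back",f(268,277,.1235),"gapL",f(205,165,.1235),"gapR",f(331,165,.1235),"outer",f(157,165,.1235),f(377,165,.1235),"handle",f(234,430,.1275),f(302,430,.1275))
E
```

```text
head near mid [-13.4   0.2] L [-0.7 11. ] R [ -0.7 -10.6] line [10.1 -0.2] [-10.9   0.3]
gap back [-18.7  -0.4] gapL [ 4.2 12. ] gapR [  4.2 -12.7] outer [ 4.2 21.5] [  4.2 -21.8] handle [-52.   7.] [-52.   -7.8]
```

```bash
python3 - <<'E'
from seg import *
import pickle
A=np.array([.5875,.1483]); h=np.radians(-12.0); d=np.array([np.cos(h),np.sin(h)]); n=np.array([-d[1],d[0]])
p=A-.062*d+.0005*n
F=lambda:np.round(status.sense()["force"],1)
f0=np.array(F())
for z in(.105,.095,.088,.083,.0805,.0785):
    arm.move_l([*p,z],.06,down(h)); s=status.sense(); f=np.array(s["force"]); print(z,np.round(s["eef_pos"],4),np.round(f-f0,1),np.round(s["torque"],2))
    if f[2]-f0[2]>12: break
effector.move_gripper(.045); print(F())
arm.move_l([*p,.2],.2)
im,T=wrist(); pickle.dump((im,T),open("w4.pkl","wb"))
cv2.imwrite("pics/c4.png",cv2.resize(im["pixels"][70:330,140:380],None,fx=2.3,fy=2.3,interpolation=cv2.INTER_CUBIC))
print(status.sense()["clock"])
E
```

```text
0.105 [0.5267 0.1617 0.1048] [0.7 0.3 0.1] [ 0.05  0.01 -0.02]
0.095 [0.5266 0.1616 0.0945] [-0.7 -0.3  0.4] [-0.02  0.03  0.02]
0.088 [0.5267 0.1616 0.0876] [-0.5  0.1  0.5] [-0.05  0.03  0.02]
0.083 [0.5268 0.1616 0.0827] [-0.2  0.5  0.5] [-0.02  0.02 -0.02]
0.0805 [0.5269 0.1617 0.0804] [ 0.4  0.5 -0.7] [ 0.06  0.03 -0.  ]
0.0785 [0.5272 0.1617 0.0786] [ 0.7 -0.1  2. ] [ 0.   -0.06 -0.  ]
[-0.4 -1.1  0.8]
14.3417
```

View pics/c4.png

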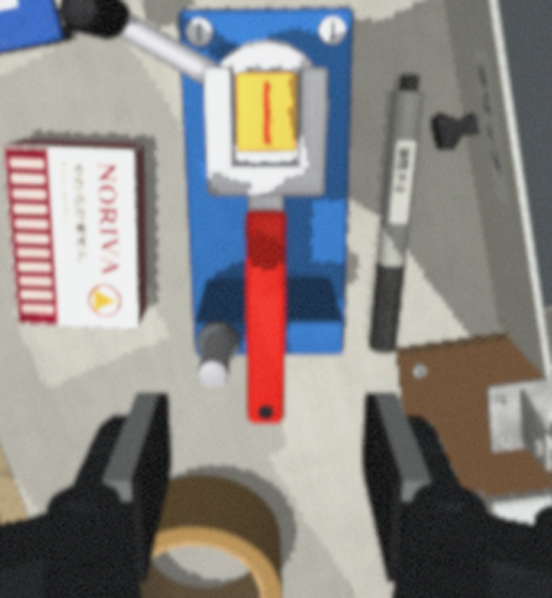

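The spanner lies flat on the collar and bar, with the jaw round the head at (267,112) in the crop and the handle clear of the post at (215,350). Now I'll push the knob.

```bash
python3 - <<'E'
from seg import *
import pickle
A=np.array([.5875,.1483])
def pose(t): return A+.070*np.array([np.cos(t),np.sin(t)])
t=np.radians(48.2)
effector.move_gripper(.040)
arm.move_ptp([*pose(t),.2],down(t)); arm.move_l([*pose(t),.07],.15)
f0=np.array(status.sense()["force"]); deg=48.2; tang=0
while deg>-52:
    deg-= 4 if deg>-10 else 1.5
    t=np.radians(deg); arm.move_l([*pose(t),.07],.06,down(t))
    s=status.sense(); f=np.array(s["force"])-f0
    tang=f[:2]@[-np.sin(t),np.cos(t)]
    print(round(deg,1),round(tang,1),np.round(f,1),end=" | ")
    if tang>16: break
s=status.sense(); print(s["clock"],np.round(s["eef_pos"],4))
E
```

```text
44.2 -1.3 [ 1.  -0.8 -0.3] | 40.2 -0.6 [-0.1 -0.8  0. ] | 36.2 -0.3 [ 0.4 -0.1  0.2] | 32.2 0.1 [-0.3 -0.1 -0. ] | 28.2 -0.2 [ 0.  -0.2 -0. ] | 24.2 0.7 [-0.6  0.5 -0.6] | 20.2 0.4 [-1.3 -0.   0.2] | 16.2 0.4 [-0.2  0.3 -0.3] | 12.2 1.0 [-0.1  1.  -0.3] | 8.2 -0.0 [ 1.4  0.2 -0.5] | 4.2 1.5 [ 0.6  1.5 -0.5] | 0.2 0.1 [-0.1  0.1 -0.2] | -3.8 1.0 [ 0.1  1.  -1.7] | -7.8 0.7 [ 1.   0.6 -0.7] | -11.8 0.3 [ 0.4  0.2 -0. ] | -13.3 1.3 [ 0.8  1.1 -1.2] | -14.8 4.6 [-0.1  4.8 -0.4] | -16.3 14.0 [ 1.4 14.1  2.1] | -17.8 23.8 [ 3.8 23.7  4.5] | 21.3417 [0.6547 0.1295 0.0709]
```

Force rose at -17.8°, which could be the hard stop or the open drawer (edge at y 0.08). I'll look before going on.

```bash
python3 - <<'E'
from seg import *
im,T=wrist(); sc=viewer.get_image("scene"); print(status.sense()["gripper_width"])
a=im["pixels"]; b=cv2.resize(sc["pixels"][80:230,190:340],(384,384),interpolation=cv2.INTER_CUBIC)
cv2.imwrite("pics/c5.png",cv2.resize(np.hstack([a[:,60:460],b]),(784,384)))
A=np.array([.5875,.1483])
for g in(2.4,-4.5,-9,-18):
    t=np.radians(g-11.25); print(g,[np.round(proj(im,[*(A+.07*np.array([np.cos(t),np.sin(t)])),z],T)-[60,0]) for z in(.104,)])
E
```

```text
0.039728735283868284
2.4 [array([177., 292.])]
-4.5 [array([196., 290.])]
-9 [array([208., 290.])]
-18 [array([233., 293.])]
```

View pics/c5.png

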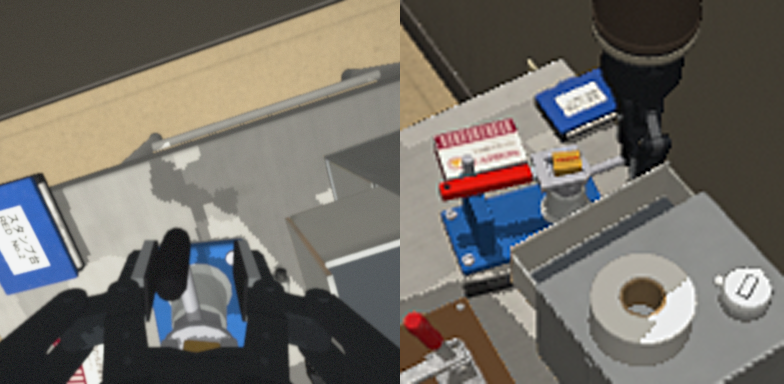

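The knob sits at about +3° in the stop frame, against the left finger. The right finger's knuckle met the open drawer, so the nut isn't tight yet. I'll back off and push with shut fingers turned edge-on, which keeps the gripper clear of the drawer.

```bash
python3 - <<'E'
from seg import *
import pickle
A=np.array([.5875,.1483])
t=np.radians(-10); p=A+.07*np.array([np.cos(t),np.sin(t)])
arm.move_l([*p,.07],.06,down(t)); arm.move_l([*p,.17],.2)
effector.move_gripper(0)
def pose(k):
    k=np.radians(k); return A+.07*np.array([np.cos(k),np.sin(k)])+.020*np.array([-np.sin(k),np.cos(k)]), down(k+np.pi/2)
k=6; p,R=pose(k); arm.move_ptp([*p,.17],R); arm.move_l([*p,.078],.15)
f0=np.array(status.sense()["force"])
while k>-44:
    k-=2 if k>-14 else 1; p,R=pose(k); arm.move_l([*p,.078],.05,R)
    s=status.sense(); f=np.array(s["force"])-f0; c=np.radians(k)
    tang=f[:2]@[-np.sin(c),np.cos(c)]; print(k,round(tang,1),end=" | ")
    if tang>20: break
im=viewer.get_image("scene"); s=status.sense(); print(s["clock"],np.round(s["eef_pos"],4))
im2,T=wrist()
cv2.imwrite("pics/c6.png",np.hstack([cv2.resize(im["pixels"][80:230,190:340],(384,384),interpolation=cv2.INTER_CUBIC),im2["pixels"][:,60:460]]))
E
```

```text
4 -0.7 | 2 -0.3 | 0 -0.7 | -2 -0.1 | -4 -1.0 | -6 -0.9 | -8 1.7 | -10 1.7 | -12 1.0 | -14 2.4 | -15 1.3 | -16 3.6 | -17 2.4 | -18 1.7 | -19 1.9 | -20 1.2 | -21 2.7 | -22 1.3 | -23 1.8 | -24 2.2 | -25 1.1 | -26 1.8 | -27 1.6 | -28 1.3 | -29 2.9 | -30 5.3 | -31 7.8 | -32 10.5 | -33 12.9 | -34 15.4 | -35 18.4 | -36 20.6 | 33.325 [0.6571 0.1255 0.0782]
```

View pics/c6.png

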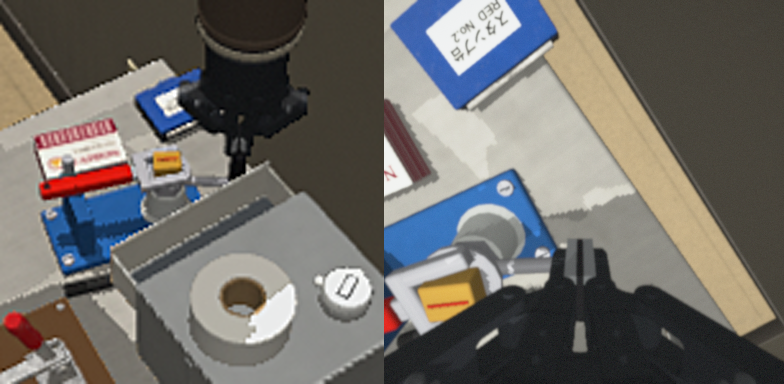

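The force built up from k=-29° (-18° in the stop frame), inside the expected tight range. Now I'll retreat and measure the screw, the knob and the spanner.

```bash
python3 - <<'E'
from seg import *
import pickle
A=np.array([.5875,.1483])
k=np.radians(-24); p=A+.07*np.array([np.cos(k),np.sin(k)])+.020*np.array([-np.sin(k),np.cos(k)])
arm.move_l([*p,.078],.1,down(k+np.pi/2)); arm.move_l([*p,.2],.25)
h=np.radians(-12.0); p=A-.062*np.array([np.cos(h),np.sin(h)])
effector.move_gripper(.05)
arm.move_ptp([*p,.2],down(h))
im,T=wrist(); pickle.dump((im,T),open("w7.pkl","wb"))
print(status.sense()["clock"])
for l in ("nut_knob","adjuster_head"):
    for r in models.look_for(im,l)[:1]: print(l,r["p"],np.round(r["extent"]))
for w in("w4","w7"):
    im,T=pickle.load(open(w+".pkl","rb")); B,G,R=[im["pixels"][...,i].astype(int) for i in range(3)]
    reg=np.zeros(B.shape,bool); reg[75:330,200:310]=1
    br=clean(reg&(R>130)&(G>100)&(R-B>60)); print("brass",box(pts(im,T,br,.092)))
    rd=reg&(R>110)&(G<60)&(R-B>70); rd[:155]=0; rd=clean(rd); print("red",box(pts(im,T,rd,.089)))
for g in(-10,-18,-24):
    t=np.radians(g-11.25); print(g,np.round(proj(im,[*(A+.07*np.array([np.cos(t),np.sin(t)])),.104],T)-[140,50])*2.2)
cv2.imwrite("pics/c7.png",cv2.resize(im["pixels"][50:320,140:380],None,fx=2.2,fy=2.2,interpolation=cv2.INTER_CUBIC))
E
```

```text
36.3083
nut_knob 0.78 [275.  55.  36.  80.]
adjuster_head 0.65 [267.  80.  52. 127.]
brass [  0.588    0.1489   0.0271   0.0216 -11.9861]
red [  0.5085   0.1659   0.0884   0.0148 -11.5201]
brass [ 5.88000e-01  1.48600e-01  2.76000e-02  2.20000e-02 -2.24608e+01]
red [  0.51     0.1708   0.0883   0.0158 -15.3206]
-10 [290.4 -61.6]
-18 [319. -55.]
-24 [341.  -46.2]
```

View pics/c7.png

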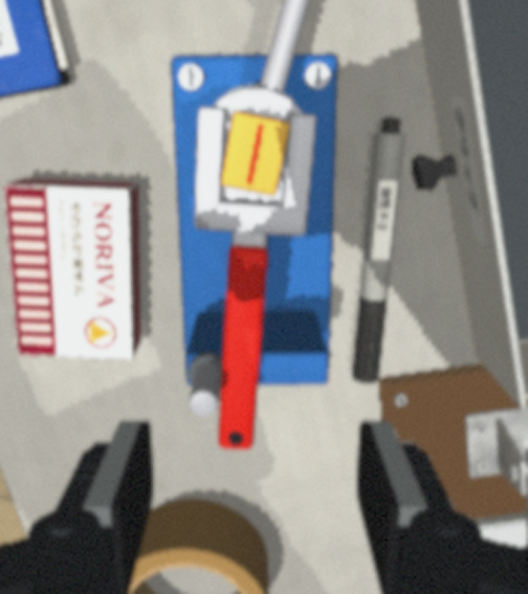

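The nut is tight: the screw turned about 10°, and the spanner is held by the post at (205,390) in the crop. Now I'll return the spanner.

```bash
python3 - <<'E'
from seg import *
import pickle
h=np.radians(-15.3); p=[.5287,.1654]
arm.move_l([*p,.12],.2,down(h)); arm.move_l([*p,.0795],.1)
effector.move_gripper(0,60); s=status.sense(); print(s["gripper_width"],np.round(s["force"],1))
arm.move_l([*p,.10],.06); s=status.sense(); print(np.round(s["force"],1),np.round(s["torque"],2))
arm.move_l([*p,.30],.25)
q=[.5892,-.2052]; R=down(np.radians(9.8))
arm.move_ptp([*q,.30],R); arm.move_l([*q,.10],.2)
for z in(.088,.0855,.0838,.083):
    arm.move_l([*q,z],.05); s=status.sense(); print(z,round(s["eef_pos"][2],4),np.round(s["force"],1))
    if s["force"][2]>6: break
effector.move_gripper(.06); arm.move_l([*q,.2],.2)
im,T=wrist(); B,G,R=[im["pixels"][...,i].astype(int) for i in range(3)]
reg=np.zeros(B.shape,bool); reg[60:255,215:310]=1
rd=clean(reg&(R>110)&(R-B>70)); print("red",box(pts(im,T,rd,.094)))
wh=clean(reg&(B>185)&(R>185)); print("jaw",box(pts(im,T,wh,.09)))
cv2.imwrite("pics/w8.png",im["pixels"]); pickle.dump((im,T),open("w8.pkl","wb")); print(status.sense()["clock"])
E
```

```text
0.013947330967114922 [-2.2 -2.  10.7]
[ 0.5 -0.2 -0.9] [ 0.01  0.02 -0.07]
0.088 0.0878 [-0.5  0.6 -0.4]
0.0855 0.0855 [ 0.6  0.1 -1.5]
0.0838 0.0853 [-6.7  2.  24.2]
red [ 0.5707 -0.2082  0.0871  0.0161  9.2908]
jaw [ 0.6396 -0.1966  0.0511  0.0439  9.816 ]
44.1
```

```bash
python3 -c "
from h import *
arm.sleep(.3); print(finish_job())"
```

```text
the job is handed in; nothing more can be done
None
```

The nut is tightened to its hard stop, the screw turned only about 10°, and the spanner is back flat on its rest, handed in at about 44 s; on the first push a finger apparently met the open drawer at about 24 N, and I didn't check whether the drawer moved.

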